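# Plug the charged battery pack into the cordless chopper

## Robot

A 7-joint arm with a two-finger parallel gripper is mounted at the origin on a cart in front of the work surface, level with it; the furniture and walls round the work are solid. World frame = base frame: x ahead of the robot, y to its left, z up, the work surface at z = 0. Lengths are in m, angles in rad, forces in N, time in s.
With the tool pointing down it reaches from about 0.35 to 0.775 m from the base axis. Payload 3.1 kg.
Tool frame: the origin (TCP) lies at the very end of the fingers, on their centre line; the grasp point (between the pads) lies 19 mm behind it (env.hold_point_z is the distance from the TCP to the grasp point, in m); z points along the fingers, y is the line along which they close (so a half turn about z gives the same grasp; the last joint's range is limited). The gripper opens to 85 mm and grips with 20 to 120 N. Pads are 22 mm wide; open, the fingers measure 114 mm over their backs; the gripper's body (76 mm by 85 mm) begins 54 mm behind the grasp point. The pads swing forward as they close: fully open they stand 13 mm farther back than shut.
Start: joints at [1.204, 0.311, 0.014, 1.512, -0.004, 1.319, -0.027], TCP at [0.176, -0.521, 0.231] pointing down, gripper open.
Joint ranges: [-2.7, 2.7], [-0.3, 1.91], [-1.27, 1.3], [0.12, 2.57], [-1.44, 4.58], [0.2, 2.03], [-3.05, 3.05]. Speed limits (rad/s): [2.79, 2.79, 3.14, 3.14, 3.14, 3.14, 3.14].

## Interface

Orientations are given as a 3x3 rotation matrix whose columns are the frame's x, y, z axes.
In Python, from cell import monitor, read_camera, env, find_in, spot_point gives the robot as it stands.
- The arm moves only by the tool servo_tool, never from a script. Its argument "series" is a list of rows, each a list of 2 entries, a list of its own where there are three numbers: the shift along the tool's x, y, z in m, then the turn, a rotation vector about the tool's x, y, z in degrees. A call has 1 to 5 rows; each row shifts and turns the commanded pose from where the row before left it, along the tool's axes as they then stand; what a row does not reach is not made up. A row lasts 1/12 s, in which the tool goes at most 41.7 mm and 7.16 degrees, less where a joint would pass 70% of its speed; a pose out of reach is approached as far as the arm can. A call with a gripper value outside its range is refused whole. "grip" is the opening in per cent of the stroke, from 0 (shut) to 100 (fully open), set as the call begins (left out, the last holds). The fingers move at their own pace and stop on an object; "grip_force" is the grip in N (left out, the last holds). Time passes only in rows, so rows that do not move let the fingers close. It gives the time, the measured TCP pose, the force, the opening and the grip force at its end, in the units of the state.
- monitor.state(): the state, without advancing time (a new reading comes with each control period).
- read_camera(name): name is "side" or "top" or "wrist"; returns a dict with "image" (480x640x3 uint8, red, green, blue), "K" (3x3 intrinsics, pixels), "R" (3x3) and "t" (3): a world point X has camera coordinates R X + t; the wrist camera has in their place "mount" (4x4, takes a point from camera to tool coordinates, whose origin is the TCP and whose axes are the flange's). Camera axes: x right, y down, z forward; pixel columns grow to the right and rows downward; lengths in m; the calibration is good to about 2 mm. A picture is of the moment at which its call begins: read the wrist's pose just before it. There is no depth.
- env.close_job(): hands the job in; it is judged then, once.
Trained networks look in a picture, given as the dict that the camera call returned (one of the last four; its "shot" number tells which), for a name from the list of things; names that differ only in an ending like _2 or _b are one class to them, and where a whole thing is asked for, a point or a joint stands for the part that bears it (a point fixed in the world has none). Each returns a list of dicts, best first, with "p" (0 to 1); they miss things now and then, are a little off and sometimes report something else, mostly with a low value. They report only what shows in the picture. A call takes as long as a camera call. They do not tell look-alikes from the thing itself.
- find_in(picture, query): "at" ([column, row] in pixels, amid what is visible of it).
- spot_point(picture, query): "at" ([column, row] in pixels: a listed point, or the origin of a listed thing).
The state is a dict: "clock": time; "joint_pos": joint angles; "dq": joint speeds; "effort": joint torques, N m; "tcp_pos": TCP position; "tool_rot": TCP orientation; "force": force on the tool from outside, world axes, zero at the start; "moment": the same for the moment, N m; "gripper_width": finger opening in m; "finger_force": force on a finger pad.
Only numpy, scipy, OpenCV 4.12 (cv2) and the standard library are available. Lean on these libraries where they do the work, as an engineer would, in place of code of your own. Each camera call takes 0.05 s, during which the arm holds its last target. There are 200 camera calls.

## Task

Get the cordless chopper ready for use: take the charged battery pack (the one with its gauge lit green all along), turn it so that its orange mark is on the same side as the orange mark on the chopper, and plug it into the empty battery bay, pressing it down past the catches until it is fully home, with its collar flush on the chopper's deck. Leave the flat pack with the single red light and the other things on the worktop where they stand.

Things in the scene. Friction and masses are not known exactly. Their poses are not given: they have to be found in the camera images.
- pack_charged: Charged battery pack: black block, 96 mm tall, upright on its plug end, four green lamps on top, 0.28 to 0.42 kg. Origin: centre of the plug's underside, z up. Plug stem 40 (x) by 60 (y) by 44 mm tall with rounded foot and a key rib on its -x face (14 mm wide, 6 mm proud, z = 14 to 44 mm). Above it a collar 62 x 82 mm, z = 44 to 50 mm. An orange bar on top lies on the -x side.
- pack_charged_grip (a point): where to grip the charged pack: centre of its black housing, 73 mm above the pack's origin, 23 mm below its top; axes as the pack's. The housing is 50 mm (x) by 74 mm (y), from z = 50 to 96 mm above the pack's origin: grip it across the 50 mm, fingers closing along x, with 40 to 60 N so that it does not swing
- pack_flat: Flat pack, to be left alone: same shape and size as pack_charged, but its gauge shows one red lamp and three dark ones. Stands near the charged pack; which of the two stands farther left varies. Origin: centre of the plug's underside
- chopper: White mini chopper with a battery bay and a clear bowl under a grey lid; it does not move. Origin: on the worktop below the centre of the bay; z up. Base: x -60 to 60, y -184 to 58 mm, deck at z = 66 mm. A pack fits only with its axes along the chopper's (key rib in the notch on the -x side, marked by an orange bar on the deck); fully home its origin is 22 mm above the chopper's origin.
- bay_mouth (a point): centre of the bay's mouth, level with the deck, 66 mm above the chopper's origin; axes as the chopper's. The bay is a black-lined hole 43 mm (x) by 63 mm (y), 48 mm deep, with a 3.5 mm 45-degree lead-in round the mouth and a key notch 17 mm wide in its -x wall. When home, the pack's collar lies on the deck
- bay_catches (a point): point on the bay's axis, 34 mm below the deck, level with two sprung catches in the bay's end walls (+y and -y), geared together. A pack merely set in stops on them about 12 mm short of home; a slow, steady downward push of 8 to 15 N near its middle takes it past them, then they snap into grooves in its plug and hold it
- bowl_lid (a point): top of the knob of the bowl's lid, 122 mm to -y from the bay's axis and 133 mm above the worktop; the bowl is 108 mm across
- tub_plum: white tub with yellow cap and plum label, 74 mm across, 145 mm tall, a bystander behind the packs. Origin: centre of underside. It stands just under the edge of a wall cabinet: underside 0.46 m above the worktop, front with its knobs at x = 0.52 m, right end at y = -0.12 m. Carry the pack low and in a straight line so that the wrist does not swing into it
- teal_bowl: dark teal bowl, 150 mm across, 76 mm tall, to the left of the packs; a bystander. Origin: centre of underside
- mandarin: mandarin, 61 mm across, 50 mm tall, behind the packs; a bystander. Origin: centre of underside
There are look-alikes about, which are no part of the job. What is shaped like the pack_charged but blue, pink or purple is not meant.

How it is judged:
By the outcome, as a careful person would: the job done as asked, in the order asked, and still so for the second after the job is handed in, with the robot touching nothing.
It also fails if it takes over 48 s, if anything falls off the work surface, if the arm or the gripper's body presses on something with over 40 N, if the wrist force passes 120 N, or if a joint passes its speed limit or range.

## Working session

There is one attempt and no reset: what is moved stays moved. The work goes in short steps, Python scripts to look and compute and a tool call to move; the robot and the scene stay as the last step left them, time stands still between calls to the robot, and variables do not carry over. Pictures are saved under pics/ and viewed, at most 10 in all, crops included, and the job is handed in when it is done.

Besides the shell and the picture viewer there is one more tool, called after ">>>" as name(argument=value, ...) on one line, values as JSON. servo_tool: Moves the arm, as the interface text tells. Its arguments: {"type":"object","properties":{"series":{"type":"array","items":{"type":"array"}},"grip":{"type":"number"},"grip_force":{"type":"number"}},"required":["series"]}

```bash
mkdir -p pics; ls
cat > h.py <<'E'
import numpy as np, cv2
from cell import monitor, read_camera, env, find_in, spot_point
def ray(c,uv):
    d=np.linalg.inv(c["K"])@np.array([uv[0],uv[1],1.]); R=np.array(c["R"]); t=np.array(c["t"])
    return -R.T@t, R.T@d
def atz(c,uv,z):
    o,d=ray(c,uv); return o+d*(z-o[2])/d[2]
def proj(c,X):
    p=np.array(c["K"])@(np.array(c["R"])@np.array(X)+np.array(c["t"])); return p[:2]/p[2]
def save(c,n): cv2.imwrite("pics/"+n+".png",c["image"][:,:,::-1])
E
python3 - <<'E'
from h import *
np.set_printoptions(precision=3,suppress=True)
s=monitor.state(); print(s["clock"],s["tcp_pos"],s["tool_rot"],s["force"],s["gripper_width"],env.hold_point_z)
for n in ("top","side"):
    c=read_camera(n); save(c,n+"0"); print(n,"cam at",ray(c,(320,240)))
    for q in ("pack_charged","pack_flat","chopper","bay_mouth"):
        print(q,[(np.round(a["at"]),round(a["p"],2)) for a in spot_point(c,q)][:4],[(np.round(a["at"]),round(a["p"],2)) for a in find_in(c,q)][:4] if q!="bay_mouth" else "")
E
```

```text
pics
0.0 [ 0.175 -0.521  0.23 ] [[ 0.948  0.319 -0.001]
 [ 0.319 -0.948  0.002]
 [-0.    -0.002 -1.   ]] [-0.179 -0.044 -0.8  ] 0.08539957584448198 0.0187
top cam at (array([ 0.267, -0.049,  1.331]), array([ 0.157, -0.044, -0.987]))
pack_charged [(array([285., 258.]), 0.89), (array([235., 289.]), 0.69), (array([361., 183.]), 0.58), (array([375., 284.]), 0.56)] [(array([379., 282.]), 0.96), (array([234., 290.]), 0.84), (array([361., 179.]), 0.64), (array([287., 255.]), 0.6)]
pack_flat [(array([328., 250.]), 0.83)] [(array([328., 244.]), 0.91)]
chopper [(array([416., 237.]), 0.87)] [(array([424., 210.]), 0.69)]
bay_mouth [] 
side cam at (array([0.222, 0.657, 0.973]), array([ 0.22 , -0.622, -0.751]))
pack_charged [(array([329., 289.]), 0.72), (array([281., 210.]), 0.69), (array([350., 341.]), 0.64), (array([386., 222.]), 0.57)] [(array([283., 200.]), 0.88), (array([332., 275.]), 0.87), (array([389., 208.]), 0.72), (array([351., 330.]), 0.62)]
pack_flat [(array([338., 251.]), 0.82)] [(array([337., 237.]), 0.88), (array([329., 165.]), 0.59)]
chopper [(array([354., 187.]), 0.93)] [(array([330., 166.]), 0.61)]
bay_mouth [(array([354., 176.]), 0.59)]
```

View pics/top0.png

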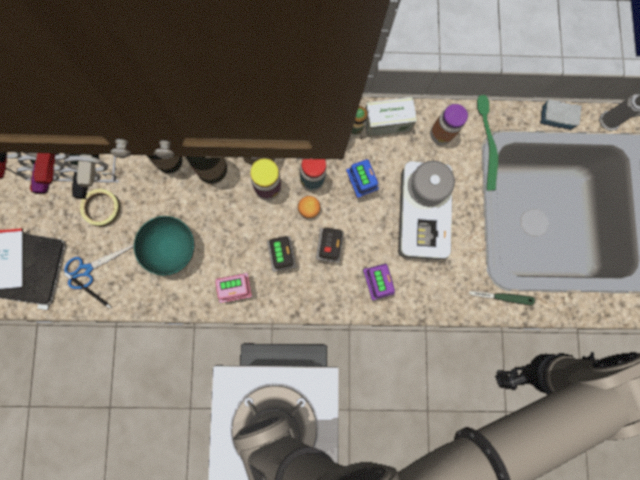

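View pics/side0.png

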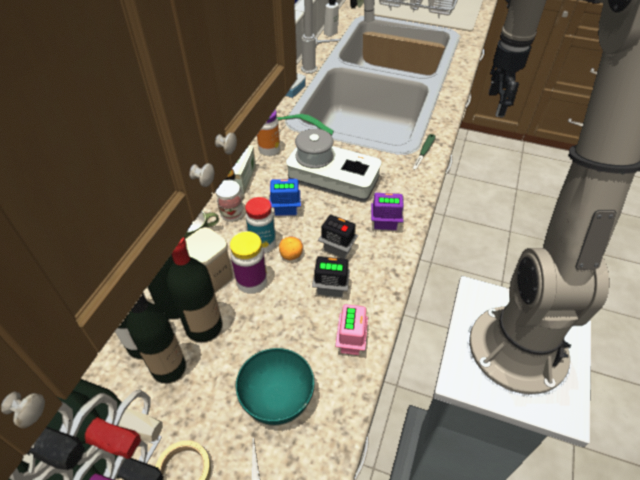

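Candidates in the top view are black with four green lamps at (282,252), black with red at (330,245, flat), pink at (234,288), purple at (380,282) and blue at (362,178). By the description I choose (282,252). The chopper bay is at about (428,235). I'll check this with a close crop.

Run:
```python
from h import *
c=read_camera("top"); im=c["image"]
a=im[225:285,255:355]; b=im[205:265,390:465]
a=cv2.resize(a,None,fx=4,fy=4,interpolation=cv2.INTER_CUBIC); b=cv2.resize(b,(375,300),interpolation=cv2.INTER_CUBIC)
o=np.zeros((300,800,3),np.uint8); o[:240,:400]=a; o[:,410:785]=b
cv2.imwrite("pics/crop1.png",o[:,:,::-1])
for n,uv,z in (("pack top",(282,252),.096),("bay",(428,234),.066)): print(n,atz(c,uv,z))
h=cv2.cvtColor(im,cv2.COLOR_RGB2HSV)
for n,(x0,x1,y0,y1) in {"pack":(262,300,230,275),"chop":(398,455,160,265)}.items():
    for lab,lo,hi in (("green",(45,120,90),(75,255,255)),("orange",(5,120,120),(22,255,255))):
        m=cv2.inRange(h,lo,hi)[y0:y1,x0:x1]; ys,xs=np.nonzero(m)
        if len(xs): print(n,lab,len(xs),xs.mean()+x0,ys.mean()+y0)
```

```text
pack top [ 0.43157276 -0.01143506  0.096     ]
bay [ 0.48828282 -0.37995715  0.066     ]
pack green 114 278.03508771929825 251.3421052631579
pack orange 17 287.1764705882353 249.47058823529412
```

View pics/crop1.png

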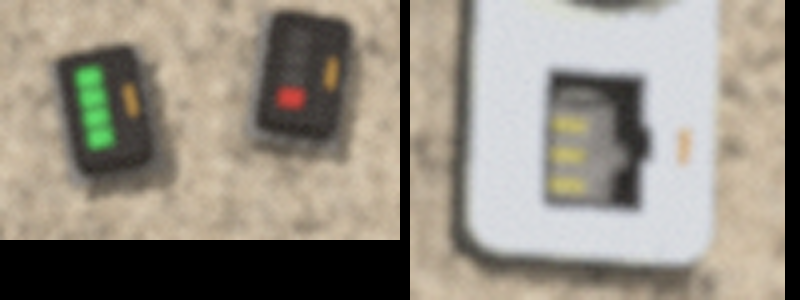

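Crop: the left pack is black with four green lamps, orange mark on its right (-y) side. The chopper's orange mark at about (445,234) is also on the right of the bay, so the turn is small. Next I turn the tool square, lift, and look at the bay with the wrist camera.

>>> servo_tool(series=[[[0, 0, -0.025], [0, 0, 6.2]], [[0, 0, -0.025], [0, 0, 6.2]], [[0, 0, -0.025], [0, 0, 6.2]], [[0.035, -0.016, 0], [0, 0, 0]], [[0.035, -0.016, 0], [0, 0, 0]]], grip=100)

```text
clock: 1.27
tcp_pos: [0.2437, -0.4917, 0.3087]
tool_rot: [[1.0, -0.008, 0.001], [-0.008, -1.0, -0.006], [0.001, 0.006, -1.0]]
force: [2.2, -0.1, -0.4]
gripper_width: 0.0856
finger_force: 0.0
```

>>> servo_tool(series=[[[0.035, -0.018, 0], [0, 0, 0]], [[0.035, -0.018, 0], [0, 0, 0]], [[0.035, -0.018, 0], [0, 0, 0]], [[0.035, -0.018, 0], [0, 0, 0]], [[0.0, -0.0, 0], [0, 0, 0]]])

```text
clock: 1.68
tcp_pos: [0.3956, -0.4091, 0.3058]
tool_rot: [[1.0, 0.017, 0.007], [0.017, -1.0, 0.006], [0.007, -0.006, -1.0]]
force: [2.7, 2.1, -0.9]
gripper_width: 0.0852
finger_force: 0.0
```

```bash
cat >> h.py <<'E'
def wrist():
    s=monitor.state(); c=read_camera("wrist"); M=np.array(c["mount"])
    T=np.eye(4); T[:3,:3]=s["tool_rot"]; T[:3,3]=s["tcp_pos"]; W=np.linalg.inv(T@M)
    c["R"]=W[:3,:3]; c["t"]=W[:3,3]; return s,c
E
python3 - <<'E'
from h import *
np.set_printoptions(precision=3,suppress=True)
s,c=wrist(); save(c,"w1"); print(s["clock"],s["tcp_pos"],s["tool_rot"]); print(c["mount"],ray(c,(320,240)))
print(proj(c,(.488,-.38,.066)))
E
```

```text
1.6833 [ 0.396 -0.409  0.306] [[ 1.     0.017  0.007]
 [ 0.017 -1.     0.006]
 [ 0.007 -0.006 -1.   ]]
[[-0.    -0.965 -0.264  0.067]
 [ 1.    -0.    -0.    -0.   ]
 [ 0.    -0.264  0.965 -0.143]
 [ 0.     0.     0.     1.   ]] (array([ 0.462, -0.408,  0.449]), array([-0.258,  0.003, -0.966]))
[296.065 121.974]
```

View pics/w1.png

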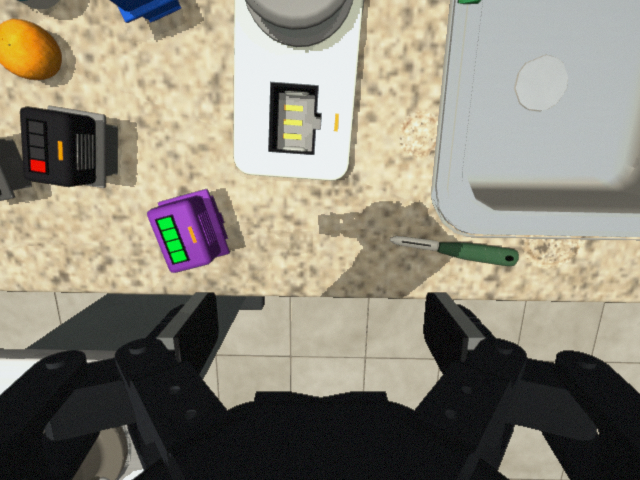

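The view shows the bay at about (294,118) with its notch and orange bar at (337,122) on the -y side. The flat pack is at (58,148) and the purple look-alike at (187,232). I'll measure the bay by segmenting it.

```bash
cat >> h.py <<'E'
def bay(c,ctr,half=60):
    u,v=np.round(ctr).astype(int); im=c["image"]; x0,y0=max(u-half,0),max(v-half,0)
    g=cv2.cvtColor(im,cv2.COLOR_RGB2GRAY); m=(g[y0:v+half,x0:u+half]>180).astype(np.uint8)
    # holes in the white deck
    cs,hi=cv2.findContours(m,cv2.RETR_CCOMP,cv2.CHAIN_APPROX_NONE)
    out=[]
    for k,h in zip(cs,hi[0]):
        if h[3]>=0 and cv2.contourArea(k)>300:
            P=np.array([atz(c,p[0]+(x0,y0),.066)[:2] for p in k])*1000
            r=cv2.minAreaRect(P.astype(np.float32)); out.append((cv2.contourArea(k),r))
    # outer deck edge near the bay: straight sides
    return out
E
python3 - <<'E'
from h import *
np.set_printoptions(precision=4,suppress=True)
for i in range(2):
    s,c=wrist(); print(s["tcp_pos"],np.abs(s["dq"]).max())
    for o in bay(c,(294,118)): print(o)
h=cv2.cvtColor(c["image"],cv2.COLOR_RGB2HSV); m=cv2.inRange(h,(8,120,120),(25,255,255))[100:145,328:348]; ys,xs=np.nonzero(m)
P=np.array([atz(c,(x+328,y+100),.066)[:2]*1000 for x,y in zip(xs,ys)]); print("orange",P.mean(0))
g=cv2.cvtColor(c["image"],cv2.COLOR_RGB2GRAY).astype(float)
# deck sides, rows 80..160
for nm,a,b,sg in (("left",225,255,1),("right",340,375,-1)):
    Q=[]
    for v in range(75,160):
        d=np.abs(np.diff(cv2.GaussianBlur(g[v:v+1],(5,1),0)[0,a:b])) ; 
        row=g[v,a:b]; k=np.nonzero(row>200)[0]
        if len(k): Q.append(atz(c,(a+(k[0] if sg>0 else k[-1]),v),.066)[:2]*1000)
    Q=np.array(Q); vx,vy,x,y=cv2.fitLine(Q.astype(np.float32),cv2.DIST_HUBER,0,.01,.01).ravel(); print(nm,np.degrees(np.arctan2(vy*np.sign(vx),abs(vx))),Q.mean(0), x,y)
E
```

```text
[ 0.3912 -0.4124  0.3059] 0.09303651607682993
(3623.5, ((490.88409423828125, -378.6913757324219), (57.33385467529297, 72.26522827148438), 86.84137725830078))
[ 0.3878 -0.4153  0.306 ] 0.06638414133421836
(3658.0, ((490.8878479003906, -378.7422790527344), (57.3413200378418, 72.25723266601562), 86.96707916259766))
orange [ 488.87   -422.7316]
left -3.855324 [ 482.8128 -314.0161] 478.0501 -313.69513
right 2.6630983 [ 483.667  -469.6792] 474.08142 -470.9453
```

>>> servo_tool(series=[[[0.028, -0.013, 0.03], [0, 0, 0]], [[0.028, -0.013, 0.03], [0, 0, 0]], [[0.028, -0.013, 0.03], [0, 0, 0]], [[0, 0, 0], [0, 0, 0]], [[0, 0, 0], [0, 0, 0]]])

```text
clock: 2.25
tcp_pos: [0.4658, -0.3783, 0.2165]
tool_rot: [[1.0, 0.002, -0.005], [0.002, -1.0, 0.003], [-0.005, -0.003, -1.0]]
force: [-0.4, -0.3, 0.4]
gripper_width: 0.0855
finger_force: 0.0
```

>>> servo_tool(series=[[[0, 0, 0], [0, 0, 0]], [[0, 0, 0], [0, 0, 0]]])

```text
clock: 2.42
tcp_pos: [0.4652, -0.3824, 0.2208]
tool_rot: [[1.0, -0.004, 0.001], [-0.004, -1.0, -0.003], [0.001, 0.003, -1.0]]
force: [-0.6, 0.1, -0.4]
gripper_width: 0.0854
finger_force: 0.0
```

Run:
```python
from h import *
np.set_printoptions(precision=4,suppress=True)
for i in range(2):
    s,c=wrist(); print(s["clock"],s["tcp_pos"],np.abs(s["dq"]).max()); b=proj(c,(.490,-.377,.066)); print(b)
    for o in bay(c,b,110): print(o)
save(c,"w2")
```

```text
2.4167 [ 0.4652 -0.3824  0.2208] 0.009677305590516135
[313.7934 196.3748]
(5054.0, ((490.2950744628906, -378.6744079589844), (56.970428466796875, 73.24750518798828), 86.76152038574219))
(501.5, ((529.6436767578125, -295.24871826171875), (15.888555526733398, 31.981054306030273), 85.5748062133789))
2.4667 [ 0.4654 -0.3822  0.2209] 0.0094680233039535
[314.0789 196.7256]
(5047.5, ((490.28558349609375, -378.5820007324219), (57.11701965332031, 73.40966033935547), 86.64461517333984))
(496.5, ((529.9642944335938, -294.5126647949219), (16.73841667175293, 31.945268630981445), 85.59368896484375))
```

View pics/w2.png

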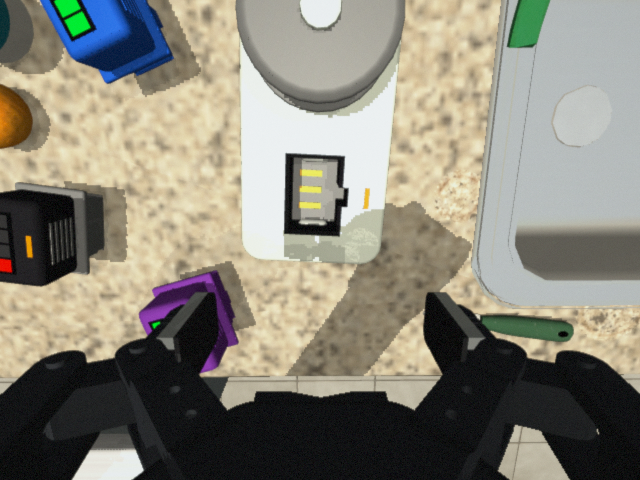

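The bay is sharp here, with corners at about (287,154), (344,157), (341,236) and (285,233), and the notch and orange bar (367,198) on the right. I'll refine the rim with the notch removed.

Run:
```python
from h import *
np.set_printoptions(precision=4,suppress=True)
s,c=wrist(); g=cv2.cvtColor(c["image"],cv2.COLOR_RGB2GRAY)
f=8; x0,y0=265,135; roi=cv2.resize(g[y0:255,x0:360],None,fx=f,fy=f,interpolation=cv2.INTER_CUBIC)
for th in (70,90,110):
    m=(roi<th).astype(np.uint8); cs,_=cv2.findContours(m,cv2.RETR_EXTERNAL,cv2.CHAIN_APPROX_NONE); k=max(cs,key=cv2.contourArea)
    m[:]=0; cv2.drawContours(m,[k],-1,1,-1)
    m=cv2.morphologyEx(m,cv2.MORPH_OPEN,cv2.getStructuringElement(cv2.MORPH_ELLIPSE,(260,260)))
    cs,_=cv2.findContours(m,cv2.RETR_EXTERNAL,cv2.CHAIN_APPROX_NONE); k=max(cs,key=cv2.contourArea)[:,0]
    P=np.array([atz(c,(p+.5)/f-.5+(x0,y0),.066)[:2]*1000 for p in k]).astype(np.float32); print(th,cv2.minAreaRect(P))
h=cv2.cvtColor(c["image"],cv2.COLOR_RGB2HSV); m=cv2.inRange(h,(8,120,120),(25,255,255))[180:215,355:380]; ys,xs=np.nonzero(m)
P=np.array([atz(c,(x+355,y+180),.066)[:2]*1000 for x,y in zip(xs,ys)]).astype(np.float32); print("orange",P.mean(0),cv2.minAreaRect(P))
# pack from side+top for flying there
c=read_camera("top"); print(atz(c,(280.5,252.5),.096))
```

```text
Traceback (most recent call last):
ValueError: max() iterable argument is empty
```

Run:
```python
from h import *
np.set_printoptions(precision=4,suppress=True)
s,c=wrist(); g=cv2.cvtColor(c["image"],cv2.COLOR_RGB2GRAY)
f=8; x0,y0=265,135; roi=cv2.resize(g[y0:255,x0:360],None,fx=f,fy=f,interpolation=cv2.INTER_CUBIC)
for th in (60,80,100):
    m=(roi<th).astype(np.uint8); cs,_=cv2.findContours(m,cv2.RETR_EXTERNAL,cv2.CHAIN_APPROX_NONE)
    k=cv2.convexHull(np.vstack([k for k in cs if cv2.contourArea(k)>2000]))[:,0]
    P=np.array([atz(c,(p+.5)/f-.5+(x0,y0),.066)[:2]*1000 for p in k]).astype(np.float32); r=cv2.minAreaRect(P); print(th,r)
    # sides: pixels of the mask in the frame of the rect
    ys,xs=np.nonzero(m); Q=np.array([atz(c,(np.array(p)+.5)/f-.5+(x0,y0),.066)[:2]*1000 for p in zip(xs[::5],ys[::5])])
    a=np.radians(r[2]); X=np.array([np.cos(a),np.sin(a)]); Y=np.array([-X[1],X[0]])
    u,v=Q@X,Q@Y; far=np.abs(v-v.mean())>15
    w=[np.percentile(u[far],q) for q in (.3,99.7)]; print("  x sides",w,"y sides",[np.percentile(v,q) for q in (.3,99.7)]); 
    print("  centre",X*np.mean(w)+Y*np.mean([np.percentile(v,q) for q in (.3,99.7)]))
    
h=cv2.cvtColor(c["image"],cv2.COLOR_RGB2HSV); m=cv2.inRange(h,(8,120,120),(25,255,255))[180:215,355:380]; ys,xs=np.nonzero(m)
P=np.array([atz(c,(x+355,y+180),.066)[:2]*1000 for x,y in zip(xs,ys)]).astype(np.float32); print("orange",P.mean(0),cv2.minAreaRect(P))
c=read_camera("top"); print(atz(c,(280.5,252.5),.096))
```

```text
60 ((490.662841796875, -378.5688781738281), (53.64129638671875, 68.94747924804688), 86.70989227294922)
  x sides [np.float64(-371.55451680995446), np.float64(-323.1611095643367)] y sides [np.float64(-545.8014354819061), np.float64(-477.36468098535425)]
  centre [ 490.8044 -376.1459]
80 ((490.65533447265625, -378.5849609375), (54.06455993652344, 69.2732162475586), 86.83006286621094)
  x sides [np.float64(-372.84446349841056), np.float64(-324.0449266928448)] y sides [np.float64(-545.2995812789329), np.float64(-476.42663514009996)]
  centre [ 490.8133 -376.1611]
100 ((490.6526184082031, -378.6012268066406), (54.408287048339844, 69.6417465209961), 86.9069595336914)
  x sides [np.float64(-373.69400150455755), np.float64(-324.565750165381)] y sides [np.float64(-545.0084102280141), np.float64(-475.7538627502173)]
  centre [ 490.7994 -376.1602]
orange [ 488.4164 -422.2073] ((488.3470458984375, -422.2416687011719), (3.523129940032959, 17.468006134033203), 87.01309204101562)
[ 0.4303 -0.0078  0.096 ]
```

>>> servo_tool(series=[[[-0.006, -0.037, -0.006], [0, 0, 0]], [[-0.006, -0.037, -0.006], [0, 0, 0]], [[-0.006, -0.037, -0.006], [0, 0, 0]], [[-0.006, -0.037, -0.006], [0, 0, 0]], [[-0.006, -0.037, -0.006], [0, 0, 0]]])

```text
clock: 3.08
tcp_pos: [0.4362, -0.193, 0.2499]
tool_rot: [[1.0, -0.001, 0.001], [-0.001, -1.0, -0.001], [0.001, 0.001, -1.0]]
force: [0.8, -0.1, 0.3]
gripper_width: 0.0854
finger_force: 0.0
```

>>> servo_tool(series=[[[-0.006, -0.037, 0], [0, 0, 0]], [[-0.006, -0.037, 0], [0, 0, 0]], [[-0.006, -0.037, 0], [0, 0, 0]], [[-0.006, -0.037, 0], [0, 0, 0]], [[-0.006, -0.037, 0], [0, 0, 0]]])

```text
clock: 3.5
tcp_pos: [0.4062, -0.008, 0.2498]
tool_rot: [[1.0, -0.0, 0.002], [-0.0, -1.0, -0.001], [0.002, 0.001, -1.0]]
force: [0.5, -0.1, 0.6]
gripper_width: 0.0851
finger_force: 0.0
```

>>> servo_tool(series=[[[0, 0, 0], [0, 0, 0]], [[0, 0, 0], [0, 0, 0]], [[0, 0, 0], [0, 0, 0]], [[0, 0, 0], [0, 0, 0]]])

```text
clock: 3.83
tcp_pos: [0.4069, -0.011, 0.2493]
tool_rot: [[1.0, -0.002, 0.0], [-0.002, -1.0, -0.001], [0.0, 0.001, -1.0]]
force: [-0.8, 0.0, -0.4]
gripper_width: 0.0851
finger_force: 0.0
```

Run:
```python
from h import *
np.set_printoptions(precision=4,suppress=True)
s,c=wrist(); save(c,"w3"); print(s["clock"],s["tcp_pos"],s["tool_rot"],np.abs(s["dq"]).max()); print(proj(c,(.43,-.008,.096)))
for q in ("pack_charged_grip","pack_charged"): print(q,[(np.round(a["at"]),round(a["p"],2)) for a in spot_point(c,q)][:3])
h=cv2.cvtColor(c["image"],cv2.COLOR_RGB2HSV)
for lab,lo,hi in (("green",(45,120,90),(75,255,255)),("orange",(8,120,120),(25,255,255))):
    n,_,st,ce=cv2.connectedComponentsWithStats(cv2.inRange(h,lo,hi))
    for i in range(1,n):
        if st[i,4]>25: print(lab,st[i],ce[i],atz(c,ce[i],.096))
```

```text
3.8333 [ 0.4069 -0.011   0.2493] [[ 1.     -0.0025  0.0004]
 [-0.0025 -1.     -0.0007]
 [ 0.0004  0.0007 -1.    ]] 0.008137454041570074
[317.1138 198.539 ]
pack_charged_grip [(array([198., 282.]), 0.8), (array([319., 193.]), 0.73), (array([572., 259.]), 0.61)]
pack_charged [(array([320., 185.]), 0.66), (array([527., 235.]), 0.62), (array([220., 258.]), 0.61)]
green [ 296  167   30   59 1010] [310.6465 196.1545] [ 0.4321 -0.0024  0.096 ]
green [574 243  22  52 851] [584.4395 268.4548] [ 0.3652 -0.2516  0.096 ]
green [161 272  55  25 823] [188.2211 284.1652] [0.351  0.1115 0.096 ]
orange [ 357   14   65   70 3051] [389.0223  49.3687] [ 0.5459 -0.0643  0.096 ]
orange [478 157  11  23 130] [482.7385 168.1385] [ 0.4553 -0.1479  0.096 ]
orange [332 180  10  23 130] [336.3846 190.8692] [ 0.4366 -0.0246  0.096 ]
orange [607 254   6  18  82] [609.3293 262.1463] [ 0.3712 -0.273   0.096 ]
```

View pics/w3.png

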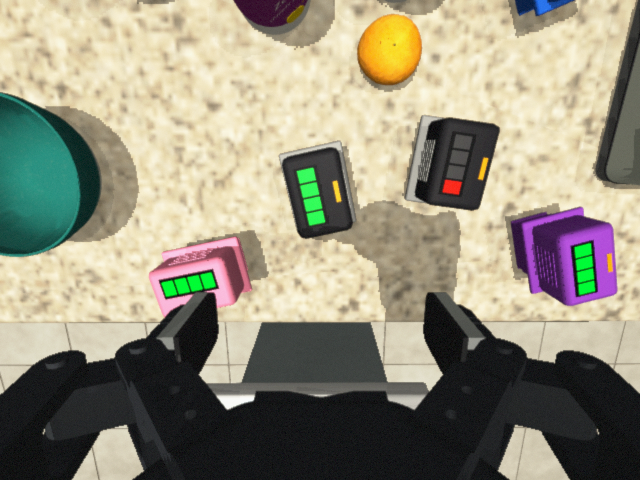

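The charged pack is in view at about (318,192), with its orange bar at (336,191) on the -y side. The flat one is at (457,165).

```bash
cat > pk.py <<'E'
from h import *
np.set_printoptions(precision=4,suppress=True)
s,c=wrist(); im=c["image"]; h=cv2.cvtColor(im,cv2.COLOR_RGB2HSV); f=6; x0,y0,x1,y1=275,130,365,250
g=cv2.resize(im[y0:y1,x0:x1],None,fx=f,fy=f,interpolation=cv2.INTER_CUBIC); G=cv2.cvtColor(g,cv2.COLOR_RGB2GRAY)
for th in (60,75,90):
    cs,_=cv2.findContours((G<th).astype(np.uint8),cv2.RETR_EXTERNAL,cv2.CHAIN_APPROX_NONE); k=max(cs,key=cv2.contourArea)
    m=np.zeros(G.shape,np.uint8); cv2.drawContours(m,[k],-1,1,-1); m=cv2.morphologyEx(m,cv2.MORPH_OPEN,np.ones((61,61),np.uint8))
    cs,_=cv2.findContours(m,cv2.RETR_EXTERNAL,cv2.CHAIN_APPROX_NONE); k=max(cs,key=cv2.contourArea)[:,0]
    P=np.array([atz(c,(p+.5)/f-.5+(x0,y0),.096)[:2]*1000 for p in k]).astype(np.float32); print(th,cv2.minAreaRect(P))
for lo,hi in (((45,120,90),(75,255,255)),((8,120,120),(25,255,255))):
    ys,xs=np.nonzero(cv2.inRange(h,lo,hi)[y0:y1,x0:x1]); P=np.array([atz(c,(x+x0,y+y0),.096)[:2]*1000 for x,y in zip(xs,ys)]).astype(np.float32); print(P.mean(0),cv2.minAreaRect(P))
E
python3 pk.py
```

```text
60 ((433.7564392089844, -8.453544616699219), (71.93829345703125, 48.71722412109375), 12.164731979370117)
75 ((433.7159729003906, -8.553550720214844), (72.39522552490234, 49.10993576049805), 12.015762329101562)
90 ((433.6658630371094, -8.627548217773438), (72.82135772705078, 49.46345138549805), 11.951593399047852)
[432.0299  -2.4995] ((431.4677429199219, -2.619267463684082), (49.44984436035156, 15.538268089294434), 12.156474113464355)
[436.3094 -24.6598] ((436.32208251953125, -24.66130256652832), (19.008037567138672, 4.889474391937256), 11.72354793548584)
```

>>> servo_tool(series=[[[0.027, -0.0025, 0.02], [0, 0, -6]], [[0, 0, 0.02], [0, 0, -6]], [[0, 0, 0.02], [0, 0, 0]], [[0, 0, 0.01], [0, 0, 0]], [[0, 0, 0], [0, 0, 0]]], grip=100)

```text
clock: 4.45
tcp_pos: [0.4317, -0.0075, 0.1768]
tool_rot: [[0.978, 0.207, -0.006], [0.207, -0.978, 0.0], [-0.006, -0.002, -1.0]]
force: [0.1, -0.6, 0.1]
gripper_width: 0.0854
finger_force: 0.0
```

>>> servo_tool(series=[[[0, 0, 0], [0, 0, 0]], [[0, 0, 0], [0, 0, 0]]])

```text
clock: 4.62
tcp_pos: [0.4346, -0.0071, 0.1803]
tool_rot: [[0.978, 0.207, 0.002], [0.207, -0.978, -0.0], [0.002, 0.001, -1.0]]
force: [-0.6, -0.0, -0.4]
gripper_width: 0.0853
finger_force: 0.0
```

>>> servo_tool(series=[[[0, 0.001, 0.035], [0, 0, 0]], [[0, 0, 0.035], [0, 0, 0]], [[0, 0, 0.03], [0, 0, 0]], [[0, 0, 0.015], [0, 0, 0]], [[0, 0, 0.006], [0, 0, 0]]])

```text
clock: 5.03
tcp_pos: [0.4329, -0.0081, 0.0569]
tool_rot: [[0.978, 0.208, -0.003], [0.208, -0.978, -0.0], [-0.003, -0.001, -1.0]]
force: [-0.1, 0.5, -1.1]
gripper_width: 0.0852
finger_force: 0.0
```

>>> servo_tool(series=[[[0, 0, 0], [0, 0, 0]], [[0, 0, 0], [0, 0, 0]], [[0, 0, 0], [0, 0, 0]]])

```text
clock: 5.28
tcp_pos: [0.4359, -0.0079, 0.06]
tool_rot: [[0.978, 0.208, 0.004], [0.208, -0.978, -0.0], [0.004, 0.001, -1.0]]
force: [0.4, -0.0, -0.5]
gripper_width: 0.0855
finger_force: 0.0
```

>>> servo_tool(series=[[[0, 0, 0], [0, 0, 0]], [[0, 0, 0], [0, 0, 0]], [[0, 0, 0], [0, 0, 0]], [[0, 0, 0], [0, 0, 0]], [[0, 0, 0], [0, 0, 0]]], grip=20, grip_force=50)

```text
clock: 5.7
tcp_pos: [0.4349, -0.0081, 0.0591]
tool_rot: [[0.978, 0.208, 0.002], [0.208, -0.978, -0.0], [0.002, 0.001, -1.0]]
force: [-0.5, -1.0, 5.2]
gripper_width: 0.0494
finger_force: 53.0
```

>>> servo_tool(series=[[[0, 0, 0], [0, 0, 0]], [[0, 0, 0], [0, 0, 0]], [[0, 0, 0], [0, 0, 0]], [[0, 0, 0], [0, 0, 0]], [[0, 0, 0], [0, 0, 0]]])

```text
clock: 6.12
tcp_pos: [0.4349, -0.0081, 0.0591]
tool_rot: [[0.978, 0.208, 0.002], [0.208, -0.978, -0.0], [0.002, 0.001, -1.0]]
force: [-0.8, -0.7, 5.7]
gripper_width: 0.0496
finger_force: 53.0
```

>>> servo_tool(series=[[[0, 0, -0.018], [0, 0, 0]], [[0, 0, -0.03], [0, 0, 0]], [[0, 0, -0.035], [0, 0, 0]], [[0, 0, -0.035], [0, 0, 0]], [[0, 0, -0.018], [0, 0, 0]]])

```text
clock: 6.53
tcp_pos: [0.4351, -0.0077, 0.1971]
tool_rot: [[0.978, 0.208, 0.004], [0.208, -0.978, -0.0], [0.004, 0.001, -1.0]]
force: [0.8, -0.1, -2.9]
gripper_width: 0.0495
finger_force: 53.9
```

>>> servo_tool(series=[[[0, 0, 0], [0, 0, 5]], [[0, 0, 0], [0, 0, 5]], [[0, 0, 0], [0, 0, 5.1]], [[0, 0, 0], [0, 0, 0]], [[0, 0, 0], [0, 0, 0]]])

```text
clock: 6.95
tcp_pos: [0.4329, -0.0079, 0.1931]
tool_rot: [[0.999, -0.052, -0.003], [-0.052, -0.999, 0.0], [-0.003, -0.0, -1.0]]
force: [0.1, -0.6, -3.6]
gripper_width: 0.0492
finger_force: 53.8
```

>>> servo_tool(series=[[[0.004, 0.02, 0], [0, 0, 0]], [[0.007, 0.034, 0], [0, 0, 0]], [[0.008, 0.036, 0], [0, 0, 0]], [[0.008, 0.036, 0], [0, 0, 0]], [[0.008, 0.036, 0], [0, 0, 0]]])

```text
clock: 7.37
tcp_pos: [0.4597, -0.1729, 0.1935]
tool_rot: [[0.999, -0.051, -0.001], [-0.051, -0.999, 0.0], [-0.001, -0.0, -1.0]]
force: [1.1, 0.0, -4.2]
gripper_width: 0.0495
finger_force: 53.8
```

>>> servo_tool(series=[[[0.008, 0.036, 0], [0, 0, 0]], [[0.008, 0.036, 0], [0, 0, 0]], [[0.008, 0.036, 0], [0, 0, 0]], [[0.007, 0.035, 0], [0, 0, 0]], [[0.006, 0.03, 0], [0, 0, 0]]])

```text
clock: 7.78
tcp_pos: [0.4869, -0.3492, 0.1929]
tool_rot: [[0.999, -0.053, -0.002], [-0.053, -0.999, -0.0], [-0.002, 0.0, -1.0]]
force: [0.6, -0.0, -4.7]
gripper_width: 0.0495
finger_force: 53.8
```

>>> servo_tool(series=[[[0.004, 0.02, 0], [0, 0, 0]], [[0.001, 0.01, 0], [0, 0, 0]], [[0, 0, 0], [0, 0, 0]], [[0, 0, 0], [0, 0, 0]], [[0, 0, 0], [0, 0, 0]]])

```text
clock: 8.2
tcp_pos: [0.4918, -0.3735, 0.1938]
tool_rot: [[0.999, -0.05, -0.0], [-0.05, -0.999, 0.003], [-0.0, -0.003, -1.0]]
force: [-0.8, 0.7, -4.2]
gripper_width: 0.0493
finger_force: 53.6
```

>>> servo_tool(series=[[[0, 0, 0], [0, 0, 0]], [[0, 0, 0], [0, 0, 0]], [[0, 0, 0], [0, 0, 0]]])

```text
clock: 8.45
tcp_pos: [0.4916, -0.3752, 0.1946]
tool_rot: [[0.999, -0.052, 0.0], [-0.052, -0.999, 0.0], [0.0, -0.0, -1.0]]
force: [1.0, 0.3, -4.2]
gripper_width: 0.0493
finger_force: 53.6
```

Run:
```python
from h import *
np.set_printoptions(precision=4,suppress=True)
s,c=wrist(); save(c,"w4"); R=np.array(s["tool_rot"]); p=s["tcp_pos"]; print(s["clock"],p,R,s["force"],s["moment"],np.abs(s["dq"]).max())
a=np.degrees(np.arctan2(R[1,0],R[0,0])); print("yaw",a)
print("tool shift to bay", R.T@(np.array([.492,-.3763,p[2]])-p))
```

```text
8.45 [ 0.4916 -0.3752  0.1946] [[ 0.9987 -0.0517  0.0004]
 [-0.0517 -0.9987  0.0002]
 [ 0.0004 -0.0002 -1.    ]] [ 1.0362  0.3392 -4.1529] [ 0.0014 -0.0205 -0.0432] 0.008495483280316069
yaw -2.965116426049484
tool shift to bay [ 0.0005  0.0011 -0.    ]
```

View pics/w4.png

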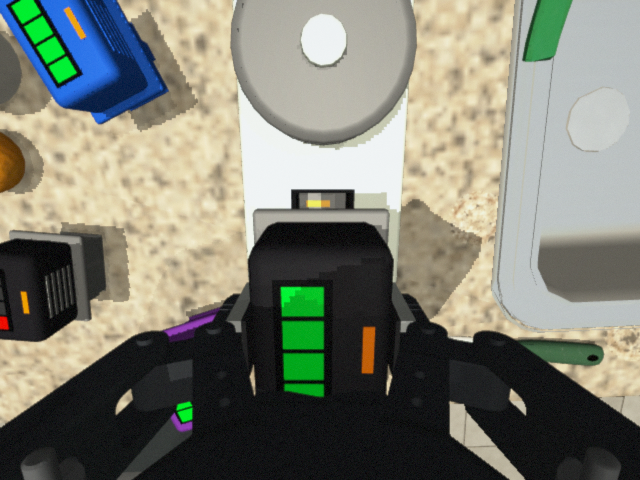

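The pack is held over the bay with its collar's far edge at row ~209 (columns 253–389), the orange mark right. I'll check the in-hand pose against the prediction.

Run:
```python
from h import *
np.set_printoptions(precision=1,suppress=True)
s,c=wrist(); R=np.array(s["tool_rot"]); p=np.array(s["tcp_pos"])
ct=lambda u,v,z: p+R@np.array([u-.0012,v,.0591-z])
for z,hx,hy in ((.050,.041,.031),(.096,.037,.025)): print(z,proj(c,ct(hx,-hy,z)),proj(c,ct(hx,hy,z)))
# orange bar & green centres on top measured before, in pack frame (u along tool x, v along tool y)
a=np.radians(12); X=np.array([np.cos(a),np.sin(a)]); Y=np.array([X[1],-X[0]])
for q in ((432.03,-2.5),(436.31,-24.66)):
    d=(np.array(q)-(433.7,-8.55))/1000; print("pred mark",d@X,d@Y,proj(c,ct(d@X,d@Y,.096)))
h=cv2.cvtColor(c["image"],cv2.COLOR_RGB2HSV); m=cv2.inRange(h,(5,120,120),(25,255,255))[300:390,350:385]; ys,xs=np.nonzero(m); print("orange seen",xs.mean()+350,ys.mean()+300)
b=np.array([.4908,-.3762,.066]); a=np.radians(-3.1); X=np.array([np.cos(a),np.sin(a),0]);Y=np.array([np.sin(a),-np.cos(a),0])
print("bay far corners",proj(c,b+X*.035-Y*.025),proj(c,b+X*.035+Y*.025))
g=cv2.cvtColor(c["image"],cv2.COLOR_RGB2GRAY); print(g[200,280:300],g[200,345:362],g[180:215,298]); print(g[214,245:262],g[214,380:396])
```

```text
0.05 [251.8 209. ] [390.6 209. ]
0.096 [243.7 246.8] [399.4 246.8]
pred mark -0.0003756407637780268 -0.006265005508105186 [303.6 349.3]
pred mark -0.0007964921011588565 0.016300607360855965 [368.  350.3]
orange seen 367.8988764044944 349.3239700374532
bay far corners [289.9 188.7] [353.6 188.8]
[242 242 242 243 242 243 242 242 242 236 152  54  24  33  29  14  12  13
  50 107] [ 44   9  12  17   7  25  17  40  97 190 197 198 197 197 194 199 197] [242 242 243 243 243 243 243 244 238 138  48  27  31  45  49  56  58  52
  49  47  50  49  47  51  46  49  43  45  45  72 104 128 145 159 173]
[240 242 242 242 242 243 237 202 145 148 158 170 169 171 170 167 168] [175 173 175 175 176 173 164 143 126 144 191 193 196 193 198 195]
```

>>> servo_tool(series=[[[0.0005, 0.001, 0.02], [0, 0, 0.1]], [[0, 0, 0.02], [0, 0, 0]], [[0, 0, 0.015], [0, 0, 0]], [[0, 0, 0.005], [0, 0, 0]], [[0, 0, 0], [0, 0, 0]]])

```text
clock: 8.97
tcp_pos: [0.4904, -0.3767, 0.1324]
tool_rot: [[0.998, -0.055, -0.003], [-0.055, -0.998, 0.002], [-0.003, -0.002, -1.0]]
force: [0.1, -1.4, -4.2]
gripper_width: 0.0495
finger_force: 53.6
```

>>> servo_tool(series=[[[0, 0, 0], [0, 0, 0]], [[0, 0, 0], [0, 0, 0]]])

```text
clock: 9.13
tcp_pos: [0.4927, -0.3782, 0.1358]
tool_rot: [[0.998, -0.056, 0.003], [-0.056, -0.998, -0.002], [0.003, 0.002, -1.0]]
force: [-0.2, 0.2, -3.7]
gripper_width: 0.0497
finger_force: 53.6
```

>>> servo_tool(series=[[[0, 0, 0.004], [0, 0, 0]], [[0, 0, 0.004], [0, 0, 0]], [[0, 0, 0.004], [0, 0, 0]], [[0, 0, 0.003], [0, 0, 0]], [[0, 0, 0], [0, 0, 0]]])

```text
clock: 9.55
tcp_pos: [0.4912, -0.3772, 0.1181]
tool_rot: [[0.998, -0.056, -0.001], [-0.056, -0.998, 0.001], [-0.001, -0.001, -1.0]]
force: [1.2, -0.2, -3.9]
gripper_width: 0.0494
finger_force: 53.6
```

>>> servo_tool(series=[[[0.0005, -0.0008, 0.002], [0, 0, 0]], [[0, 0, 0.003], [0, 0, 0]], [[0, 0, 0.003], [0, 0, 0]], [[0, 0, 0.003], [0, 0, 0]], [[0, 0, 0], [0, 0, 0]]])

```text
clock: 9.97
tcp_pos: [0.4916, -0.3765, 0.1072]
tool_rot: [[0.998, -0.056, -0.001], [-0.056, -0.998, 0.001], [-0.002, -0.001, -1.0]]
force: [0.1, -0.1, -4.9]
gripper_width: 0.0494
finger_force: 53.6
```

>>> servo_tool(series=[[[0, 0, 0.002], [0, 0, 0]], [[0, 0, 0.003], [0, 0, 0]], [[0, 0, 0.003], [0, 0, 0]], [[0, 0, 0.002], [0, 0, 0]], [[0, 0, 0], [0, 0, 0]]])

```text
clock: 10.38
tcp_pos: [0.4917, -0.3765, 0.0974]
tool_rot: [[0.998, -0.056, -0.001], [-0.056, -0.998, 0.001], [-0.001, -0.001, -1.0]]
force: [-0.6, -0.1, -5.3]
gripper_width: 0.0491
finger_force: 53.6
```

Sliding in freely. Now I push slowly past the catches.

>>> servo_tool(series=[[[0, 0, 0.001], [0, 0, 0]], [[0, 0, 0.001], [0, 0, 0]], [[0, 0, 0.001], [0, 0, 0]], [[0, 0, 0.001], [0, 0, 0]], [[0, 0, 0.001], [0, 0, 0]]])

```text
clock: 10.8
tcp_pos: [0.4926, -0.3769, 0.0934]
tool_rot: [[0.998, -0.056, 0.001], [-0.056, -0.998, -0.0], [0.001, 0.0, -1.0]]
force: [1.0, 0.0, -3.6]
gripper_width: 0.0495
finger_force: 53.8
```

>>> servo_tool(series=[[[0, 0, 0.001], [0, 0, 0]], [[0, 0, 0.001], [0, 0, 0]], [[0, 0, 0.001], [0, 0, 0]], [[0, 0, 0.001], [0, 0, 0]], [[0, 0, 0.001], [0, 0, 0]]])

```text
clock: 11.22
tcp_pos: [0.4928, -0.3774, 0.0912]
tool_rot: [[0.998, -0.056, 0.002], [-0.056, -0.998, -0.002], [0.002, 0.002, -1.0]]
force: [-3.5, 2.2, 8.3]
gripper_width: 0.0496
finger_force: 55.3
```

>>> servo_tool(series=[[[0, 0, 0.001], [0, 0, 0]], [[0, 0, 0.001], [0, 0, 0]], [[0, 0, 0.001], [0, 0, 0]], [[0, 0, 0.0], [0, 0, 0]], [[0, 0, 0], [0, 0, 0]]])

```text
clock: 11.63
tcp_pos: [0.4925, -0.3776, 0.0851]
tool_rot: [[0.998, -0.056, 0.001], [-0.056, -0.998, -0.002], [0.001, 0.001, -1.0]]
force: [1.0, -1.1, -2.8]
gripper_width: 0.0497
finger_force: 53.8
```

>>> servo_tool(series=[[[0, 0, 0.001], [0, 0, 0]], [[0, 0, 0.001], [0, 0, 0]], [[0, 0, 0.001], [0, 0, 0]], [[0, 0, 0], [0, 0, 0]], [[0, 0, 0], [0, 0, 0]]])

```text
clock: 12.05
tcp_pos: [0.4925, -0.3765, 0.0815]
tool_rot: [[0.998, -0.055, 0.0], [-0.055, -0.998, 0.0], [0.0, -0.0, -1.0]]
force: [3.2, -1.7, -8.0]
gripper_width: 0.0494
finger_force: 53.5
```

>>> servo_tool(series=[[[0, 0, 0.001], [0, 0, 0]], [[0, 0, 0.001], [0, 0, 0]], [[0, 0, 0], [0, 0, 0]], [[0, 0, 0], [0, 0, 0]]])

```text
clock: 12.38
tcp_pos: [0.4926, -0.3765, 0.0813]
tool_rot: [[0.998, -0.055, 0.001], [-0.055, -0.998, 0.0], [0.001, -0.0, -1.0]]
force: [0.8, 1.1, 2.5]
gripper_width: 0.0495
finger_force: 54.4
```

>>> servo_tool(series=[[[0, 0, 0.001], [0, 0, 0]], [[0, 0, 0.001], [0, 0, 0]], [[0, 0, 0], [0, 0, 0]], [[0, 0, 0], [0, 0, 0]]])

```text
clock: 12.72
tcp_pos: [0.4927, -0.3765, 0.0812]
tool_rot: [[0.998, -0.056, 0.001], [-0.056, -0.998, -0.0], [0.001, 0.0, -1.0]]
force: [-2.1, 2.7, 12.0]
gripper_width: 0.0496
finger_force: 55.5
```

Seated: z stays at 0.0812 (home is 0.0811) while the force climbs. I relieve the load, open and lift clear.

>>> servo_tool(series=[[[0, 0, -0.001], [0, 0, 0]], [[0, 0, -0.0005], [0, 0, 0]], [[0, 0, 0], [0, 0, 0]]])

```text
clock: 12.97
tcp_pos: [0.4927, -0.3766, 0.0812]
tool_rot: [[0.998, -0.055, 0.001], [-0.055, -0.998, -0.0], [0.001, 0.0, -1.0]]
force: [-0.2, 1.8, 7.5]
gripper_width: 0.0493
finger_force: 55.0
```

>>> servo_tool(series=[[[0, 0, 0], [0, 0, 0]], [[0, 0, 0], [0, 0, 0]], [[0, 0, 0], [0, 0, 0]], [[0, 0, 0], [0, 0, 0]], [[0, 0, 0], [0, 0, 0]]], grip=100)

```text
clock: 13.38
tcp_pos: [0.4917, -0.3768, 0.0791]
tool_rot: [[0.998, -0.056, -0.001], [-0.056, -0.998, 0.0], [-0.001, -0.0, -1.0]]
force: [-0.5, 0.9, -0.0]
gripper_width: 0.0853
finger_force: 0.0
```

>>> servo_tool(series=[[[0, 0, 0], [0, 0, 0]], [[0, 0, 0], [0, 0, 0]], [[0, 0, -0.01], [0, 0, 0]], [[0, 0, -0.02], [0, 0, 0]], [[0, 0, -0.03], [0, 0, 0]]])

```text
clock: 13.8
tcp_pos: [0.4902, -0.3755, 0.1379]
tool_rot: [[0.998, -0.056, -0.005], [-0.055, -0.998, 0.004], [-0.006, -0.004, -1.0]]
force: [-0.3, -0.5, -0.1]
gripper_width: 0.0852
finger_force: 0.0
```

>>> servo_tool(series=[[[0, 0, -0.03], [0, 0, 0]], [[-0.01, 0, -0.03], [0, 0, 0]], [[-0.02, 0, -0.02], [0, 0, 0]], [[0, 0, 0], [0, 0, 0]], [[0, 0, 0], [0, 0, 0]]])

```text
clock: 14.22
tcp_pos: [0.4623, -0.3764, 0.2224]
tool_rot: [[0.998, -0.057, 0.003], [-0.057, -0.998, -0.003], [0.004, 0.003, -1.0]]
force: [1.3, -0.1, -0.9]
gripper_width: 0.0851
finger_force: 0.0
```

Run:
```python
from h import *
np.set_printoptions(precision=4,suppress=True)
s,c=wrist(); save(c,"w5"); print(s["clock"],s["tcp_pos"],s["force"])
b=np.array([.4908,-.3762,0]); a=np.radians(-3.1); X=np.array([np.cos(a),np.sin(a),0]);Y=np.array([np.sin(a),-np.cos(a),0])
for z,hx,hy in ((.118,.037,.025),(.072,.041,.031)): print([proj(c,b+X*i*hx+Y*j*hy+[0,0,z]).round(1) for i in (1,-1) for j in (-1,1)])
print("orange pred",proj(c,b+Y*.0163+[0,0,.118]))
h=cv2.cvtColor(c["image"],cv2.COLOR_RGB2HSV); n,_,st,ce=cv2.connectedComponentsWithStats(cv2.inRange(h,(5,120,120),(25,255,255)))
print([(ce[i],st[i,4]) for i in range(1,n) if st[i,4]>40])
```

```text
14.2167 [ 0.4623 -0.3764  0.2224] [ 1.3157 -0.0675 -0.8606]
[array([281.6, 148.7]), array([353.6, 148.4]), array([284.9, 250.7]), array([351.5, 250.4])]
[array([280.1, 143.4]), array([355.6, 143.1]), array([283.2, 239.9]), array([353.5, 239.6])]
orange pred [340.4852 201.447 ]
[(array([  9.1285, 133.4752]), np.int32(1027)), (array([371.2759, 192.2644]), np.int32(87)), (array([340.8953, 201.1395]), np.int32(172)), (array([ 40.5887, 256.4274]), np.int32(124))]
```

View pics/w5.png

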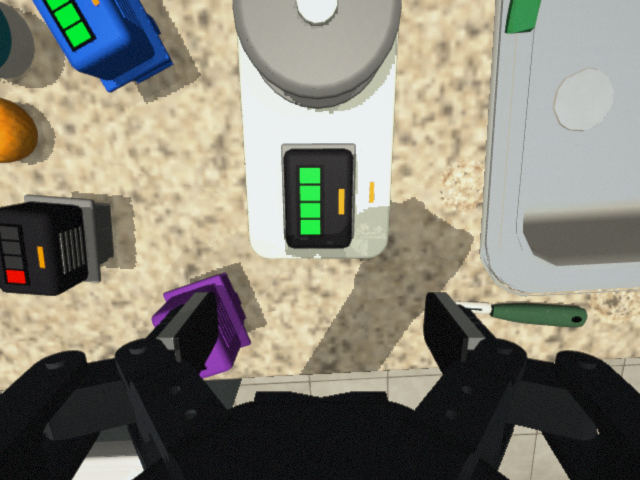

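The pack sits in the bay at (318,198), with its orange bar at (341,201) beside the chopper's at (371,192). The prediction for fully home was (340.5,201.4), so it matches. The gripper is clear, so I hand in the job.

```bash
python3 -c "
from cell import env
print(env.close_job())"
```

```text
the job is handed in; nothing more can be done
None
```

The charged pack is plugged into the chopper's bay, pressed past the catches to the home height with its orange mark beside the chopper's; the gripper is clear, nothing else was touched, and the job was handed in at about 14 s.

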